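Hand out the rail clamp blocks to three saddles

TASK

Take the stack on the aluminium tray apart: stand the round steel weight upright on the middle of the square rubber mat, and lay each white clamp block flat and square across the two rails of its own upturned saddle, centred on the straight part of the rails. The longest block belongs on the broadest saddle, the middle block on the middle saddle and the shortest block on the narrowest saddle; set everything down gently, without dropping it.

Things in the scene. Friction and masses are not known exactly. Their poses are not given: they have to be found in the camera images.
- weight_centre (a point): Round steel hold-down weight, 32 mm in diameter, 40 mm high, about 220 g, standing upright on top of the stack. The point is its centre, half-way up; z up.
- short_block_centre (a point): White plastic clamp block, a plain bar 72 mm long (along its y axis) x 38 mm wide (x) x 30 mm high (z), about 100 g: the shortest of the three. It lies under the weight, third from the bottom of the stack. The point is the block's centre, half-way up; z points up.
- mid_block_centre (a point): White plastic clamp block, a plain bar 94 mm long (along its y axis) x 44 mm wide (x) x 30 mm high (z), about 150 g: the middle one of the three. It lies second from the bottom of the stack. The point is the block's centre, half-way up; z points up.
- long_block_centre (a point): White plastic clamp block, a plain bar 116 mm long (along its y axis) x 50 mm wide (x) x 30 mm high (z), about 200 g: the longest of the three. It is the bottom of the stack, on a fixed aluminium tray 6 mm high, 76 x 128 mm. The point is the block's centre, half-way up; z points up.
- mat_top (a point): Fixed black square rubber mat, 70 x 70 mm, 4 mm high, lying on the bench nearest to the robot. The point is the centre of its top face; z up.
- broad_rails (a point): Fixed bicycle saddle, upside down: the broadest, with a deep V notch in its tail; 265 x 156 mm, nose to its -x. Two round steel rails, 7 mm thick, run along its x, 44 mm apart between axes, straight and level for 96 mm. The point lies midway between them, half-way along the straight, level with their tops, 53.5 mm above the bench; z up. The rest is under 36 mm high.
- middle_rails (a point): Fixed bicycle saddle, upside down: middle breadth, oval slot through its middle, straight tail; 250 x 134 mm, nose to its -x. Two round steel rails, 7 mm thick, run along its x, 44 mm apart between axes, straight and level for 96 mm. The point lies midway between them, half-way along the straight, level with their tops, 53.5 mm above the bench; z up. The rest is under 36 mm high.
- narrow_rails (a point): Fixed bicycle saddle, upside down: the narrowest, unslotted, rounded tail; 224 x 108 mm, nose to its -x. Two round steel rails, 7 mm thick, run along its x, 44 mm apart between axes, straight and level for 96 mm. The point lies midway between them, half-way along the straight, level with their tops, 53.5 mm above the bench; z up. The rest is under 36 mm high.
Mind the look-alikes: they are no part of the job. Leave any green look-alike of the part that bears mid_block_centre alone.

How it is judged:
At the end, for the whole second after the job is handed in: The weight stands within 14 mm of the mat's centre; each block lies flat on its own saddle's rails (longest: broadest; shortest: narrowest), its centre within 11 mm of the rails' middle and within 0.22 rad of square to them; all upright, released and at rest (horizontal distance between weight_centre and mat_top below 0.014 m and z of weight_centre in the frame of mat_top between 0.014 and 0.026 m and angle between each of weight_centre, long_block_centre, mid_block_centre, short_block_centre's own z axis and vertical below 0.12 rad and linear speed of each of weight, long_block, mid_block, short_block below 0.02 m/s and angular speed of each of weight, long_block, mid_block, short_block below 0.2 rad/s and horizontal distance between long_block_centre and broad_rails below 0.011 m and z of long_block_centre in the frame of broad_rails between 0.009 and 0.021 m and angle between the y axis of long_block_centre and the y axis of broad_rails, either way round below 0.22 rad and horizontal distance between mid_block_centre and middle_rails below 0.011 m and z of mid_block_centre in the frame of middle_rails between 0.009 and 0.021 m and angle between the y axis of mid_block_centre and the y axis of middle_rails, either way round below 0.22 rad and horizontal distance between short_block_centre and narrow_rails below 0.011 m and z of short_block_centre in the frame of narrow_rails between 0.009 and 0.021 m and angle between the y axis of short_block_centre and the y axis of narrow_rails, either way round below 0.22 rad); the robot touches nothing.
It fails at once if a block or the weight is slammed on its place (over 60 N) (contact force between long_block and broad above 60 N or contact force between mid_block and middle above 60 N or contact force between short_block and narrow above 60 N or contact force between weight and mat above 60 N).
It fails at once if a block or the weight is let fall from more than 12 mm above its place ((contact force between long_block and anything else below 0.02 N and horizontal distance between long_block_centre and broad_rails below 0.05 m and z of long_block_centre in the frame of broad_rails above 0.027 m) or (contact force between mid_block and anything else below 0.02 N and horizontal distance between mid_block_centre and middle_rails below 0.05 m and z of mid_block_centre in the frame of middle_rails above 0.027 m) or (contact force between short_block and anything else below 0.02 N and horizontal distance between short_block_centre and narrow_rails below 0.05 m and z of short_block_centre in the frame of narrow_rails above 0.027 m) or (contact force between weight and anything else below 0.02 N and horizontal distance between weight_centre and mat_top below 0.05 m and z of weight_centre in the frame of mat_top above 0.032 m)).
It also fails if it takes over 120 s, if anything falls off the work surface, if the arm or the gripper's body presses on something with over 40 N, if the wrist force passes 120 N, or if a joint passes its speed limit or range.

ROBOT

A 6-joint arm with a two-finger parallel gripper is mounted at the origin on the work surface. World frame = base frame: x ahead of the robot, y to its left, z up, the work surface at z = 0. Lengths are in m, angles in rad, forces in N, time in s.
With the tool pointing down it reaches from about 0.275 to 1 m from the base axis. Payload 8.4 kg.
Tool frame: the origin (TCP) lies on the centre line of the jaws, within the pads' length; the fingertips stand 17 mm ahead of it and the grasp point (between the pads) lies 2 mm behind it (bot.tcp_to_tips is the z of the fingertips in the tool frame, in m); z points along the fingers, y is the line along which they close (so a half turn about z gives the same grasp; the last joint's range is limited). The gripper opens to 85 mm and grips with 20 to 120 N. Pads are 22 mm wide; open, the fingers measure 114 mm over their backs; the gripper's body (76 mm by 85 mm) begins 54 mm behind the grasp point. The pads swing forward as they close: fully open they stand 13 mm farther back than shut.
Start: joints at [1.255, 0.353, 1.633, -0, 1.155, -0.002], TCP at [0.193, 0.594, 0.216] pointing down, gripper open.
Joint ranges: [-2.63, 2.63], [-0.92, 2.1], [0.06, 2.66], [-1.3, 4.44], [0, 2.69], [-3.02, 3.02]. Speed limits (rad/s): [2.22, 2.22, 2.79, 3.14, 3.14, 3.14].

INTERFACE

Orientations are given as a unit quaternion [x, y, z, w].
In Python, from workcell import bot, hand, kinematics, get_obs, vision, hand_in gives the robot as it stands. The module is installed in compiled form; this text tells all that it offers. Calls block until the motion is done:
- bot.reach(position, orientation): joint-space move of the TCP to a pose.
- bot.servo_line(position, ori=None, velocity=0.15): straight line of the TCP; ori=None keeps the orientation; velocity is the mean speed in m/s.
- bot.goto_joints(angles): joint-space move.
- hand.move_gripper(opening, strength=None): finger opening in m; strength is the grip in N (None keeps the last); returns when the fingers have stopped.
- bot.dwell(seconds).
- kinematics.solve_ik(position, orientation): joint angles nearest the present ones, or None.
- get_obs(): the state.
- vision.read_camera(name): name is "side" or "top"; returns a dict with "frame" (420x560x3 uint8, red, green, blue), "intrinsics" (3x3 intrinsics, pixels), "view" (4x4, takes a point from world to camera coordinates). Camera axes: x right, y down, z forward; pixel columns grow to the right and rows downward; lengths in m; the calibration is good to about 2 mm. A picture is of the moment at which its call begins. There is no depth.
A pose or a line that the arm cannot do raises bot.IKError and nothing moves.
- hand_in(): hands the job in; it is judged then, once.
The state is a dict: "time_s": time; "joint_pos": joint angles; "joint_vel": joint speeds; "joint_efforts": joint torques, N m; "position": TCP position; "orientation": TCP orientation; "wrist_force": force on the tool from outside, world axes, zero at the start; "ft_torque": the same for the moment, N m; "gripper_width": finger opening in m; "grip_force": force on a finger pad.
Only numpy, scipy, OpenCV 4.12 (cv2) and the standard library are available. Lean on these libraries where they do the work, as an engineer would, in place of code of your own. Each camera call takes 0.05 s, during which the arm holds its last target. There are 200 camera calls.

## Working session

There is one attempt and no reset: what is moved stays moved. The work goes in short steps, each a Python script; the robot and the scene stay as the last script left them, time stands still between calls to the robot, and variables do not carry over. Pictures are saved under pics/ and viewed, at most 14 in all, crops included, and the job is handed in when it is done.

```bash
mkdir -p pics; python3 - <<'E'
from workcell import *
import cv2, numpy as np
for n in("top","side"):
    c=vision.read_camera(n); cv2.imwrite(f"pics/{n}0.png",c["frame"][:,:,::-1]); print(n,c["intrinsics"].tolist(),np.round(c["view"],4).tolist())
o=get_obs(); print(o["time_s"],o["position"],o["orientation"],o["gripper_width"],bot.tcp_to_tips)
E
```

```text
top [[517.1917960034277, 0.0, 272.39390486076064], [0.0, 517.1917960034277, 210.9542830791703], [0.0, 0.0, 1.0]] [[0.0258, -0.9997, -0.0045, 0.0077], [-0.978, -0.0243, -0.2071, 0.4784], [0.207, 0.0098, -0.9783, 1.1383], [0.0, 0.0, 0.0, 1.0]]
side [[402.6509934848855, 0.0, 286.4455688633009], [0.0, 402.6509934848855, 208.6617035523444], [0.0, 0.0, 1.0]] [[0.9879, -0.1551, -0.0063, -0.4626], [-0.1075, -0.6542, -0.7486, 0.1168], [0.112, 0.7402, -0.663, 0.9882], [0.0, 0.0, 0.0, 1.0]]
0.1 [0.19276809 0.59405542 0.21563183] [ 1.56231886e-01  9.87720207e-01 -6.18106250e-04 -8.90027145e-05] 0.08537248267660044 0.017
```

View pics/top0.png

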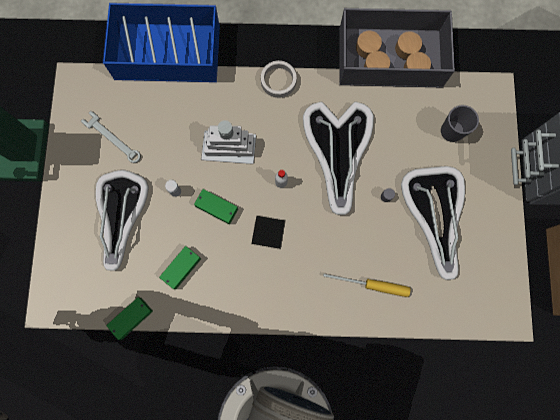

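View pics/side0.png

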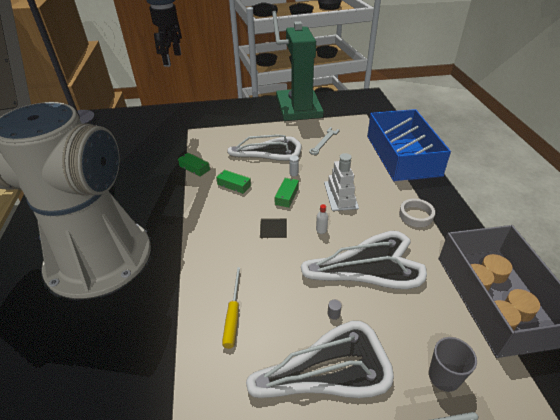

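```bash
python3 - <<'E'
import cv2, numpy as np
t=cv2.imread("pics/top0.png");s=cv2.imread("pics/side0.png")
def c(im,x,y,w,h,W,H): return cv2.resize(im[y:y+h,x:x+w],(W,H),interpolation=cv2.INTER_CUBIC)
a=np.hstack([c(t,80,160,88,115,264,345),c(t,295,98,88,115,264,345),c(t,394,163,88,115,264,345)])
b=np.hstack([c(t,195,112,66,62,264,248),c(s,315,145,50,62,200,248),c(t,235,205,82,62,328,248)])
cv2.imwrite("pics/m1.png",np.vstack([a,b[:,:792]]))
E
```

```text
(no output)
```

View pics/m1.png

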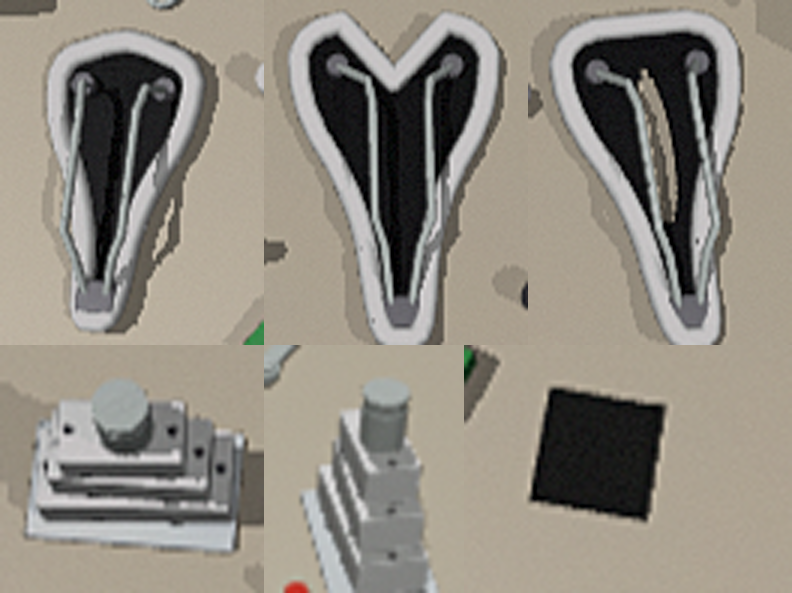

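```bash
python3 - <<'E'
import cv2, numpy as np
t=cv2.imread("pics/top0.png");s=cv2.imread("pics/side0.png")
def c(im,x,y,w,h,k):
    o=cv2.resize(im[y:y+h,x:x+w],None,fx=k,fy=k,interpolation=cv2.INTER_CUBIC)
    for X in range((x+9)//10*10,x+w,10):
        cv2.line(o,(int((X-x+.5)*k),0),(int((X-x+.5)*k),5),(0,0,255),1); cv2.putText(o,str(X),(int((X-x)*k)-8,16),0,.35,(0,0,255),1)
    for Y in range((y+9)//10*10,y+h,10):
        cv2.line(o,(0,int((Y-y+.5)*k)),(5,int((Y-y+.5)*k)),(0,0,255),1); cv2.putText(o,str(Y),(6,int((Y-y)*k)+6),0,.35,(0,0,255),1)
    return o
cv2.imwrite("pics/rails.png",np.hstack([c(t,97,178,44,90,6),c(t,318,112,44,90,6),c(t,422,178,44,90,6)]))
a=c(t,196,115,64,52,8); b=c(s,318,147,42,69,6)
cv2.imwrite("pics/stack.png",np.hstack([a[:414],b[:414]] if a.shape[0]<=b.shape[0] else [a[:414],b]))
E
```

```text
(no output)
```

View pics/rails.png

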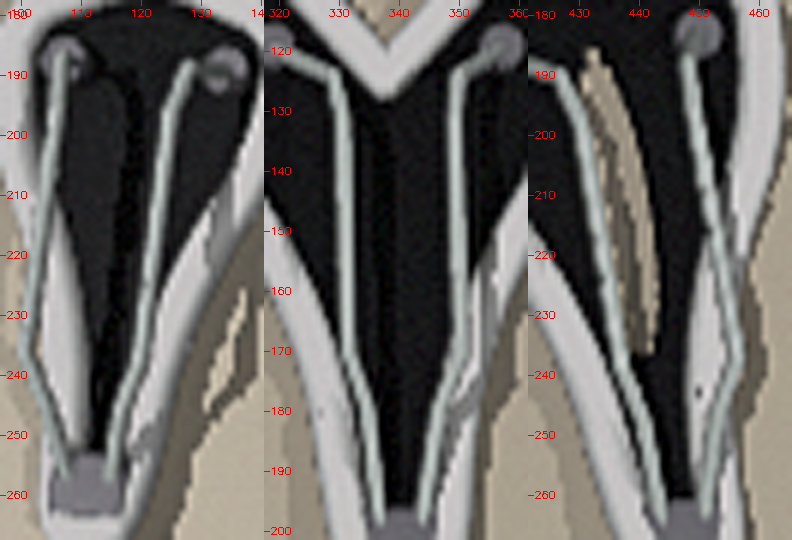

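View pics/stack.png

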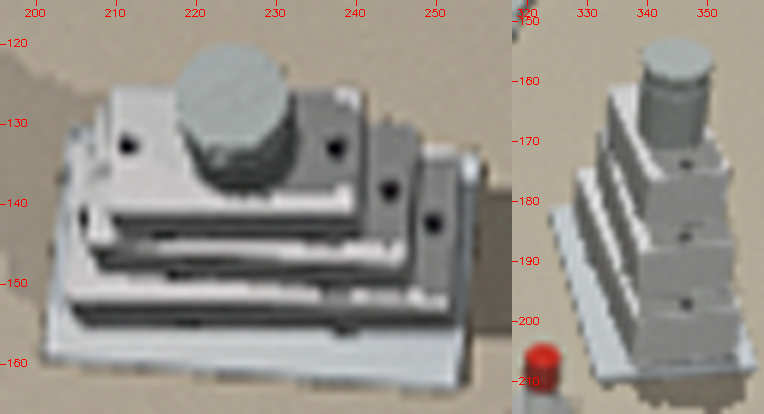

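```bash
cat > h.py <<'E'
from workcell import *
import cv2, numpy as np
from scipy.spatial.transform import Rotation as R
def ray(c,px,z):
    V=np.array(c["view"]);K=np.array(c["intrinsics"]);o=-V[:3,:3].T@V[:3,3]
    d=V[:3,:3].T@np.linalg.inv(K)@[px[0],px[1],1]
    return (o+d*(z-o[2])/d[2])
def pix(c,P):
    q=c["view"][:3,:3]@np.asarray(P)+c["view"][:3,3]; q=c["intrinsics"]@q; return q[:2]/q[2]
def quat(a): # tool down, closing axis along world yaw a (mod pi), nearest to keep joint 6 small
    return (R.from_euler("z",a)*R.from_quat([.7071068,.7071068,0,0])).as_quat()  # tool y -> world x at a=0
E
python3 - <<'E'
from h import *
c=vision.read_camera("top"); s=vision.read_camera("side")
print("q", R.from_quat(quat(0)).as_matrix()[:,1])
for n,k in dict(narrow=[(106,196),(101,237),(124.5,196),(119.7,237)],broad=[(330.5,126),(331.5,170.5),(350,126.5),(350.7,169)],middle=[(429.5,196),(437,238),(450,197),(455.7,237)]).items():
    p=[ray(c,q,.05)[:2] for q in k]
    dl,dr=p[0]-p[1],p[2]-p[3]
    low=(p[1]+p[3])/2; u=(dl+dr);u/=np.linalg.norm(u)
    print(n,"mid",sum(p)/4,"fromlow",low+.048*u,"len",np.linalg.norm(dl),np.linalg.norm(dr),"yaw",np.arctan2(u[1],u[0]),[np.arctan2(*d[::-1]) for d in(dl,dr)],"sep",np.linalg.norm((p[0]+p[1]-p[2]-p[3])/2))
    m=low+.048*u; print("  side px",pix(s,[*m,.0535]), [pix(s,[*x,.05]).round(1) for x in p])
g=c["frame"].astype(int); m=((g.max(2)<45)&(np.arange(420)[:,None]>205)&(np.arange(420)[:,None]<260)&(np.arange(560)>240)&(np.arange(560)<300)).astype(np.uint8)
r=cv2.minAreaRect(cv2.findContours(m,0,2)[0][0] if 0 else max(cv2.findContours(m,0,2)[0],key=cv2.contourArea)); print("mat",r,ray(c,r[0],.004))
print("weight",ray(c,(224.7,126.3),.136), "from side", ray(s,(345.2,157),.136))
t=[ray(c,q,.096)[:2] for q in[(209.5,126),(240.8,126.3),(239.5,141.5),(208.7,141.5)]]
print("short",sum(t)/4,"yaw y", [np.arctan2(*(a-b)) for a,b in((t[0],t[1]),(t[3],t[2]))],[np.linalg.norm(a-b) for a,b in((t[0],t[1]),(t[1],t[2]))])
t=[ray(c,q,.006)[:2] for q in[(201,160),(253,163.3)]];d=t[0]-t[1];print("tray yaw",np.arctan2(d[0],d[1]),np.linalg.norm(d))
E
```

```text
q [1. 0. 0.]
narrow mid [0.4564002  0.38581025] fromlow [0.45632677 0.38581227] len 0.09614831333859748 0.09614571227182217 yaw -0.027504020580430784 [np.float64(-0.026177126498306807), np.float64(-0.0288309505595496)] sep 0.04276956788239294
  side px [263.96014258 138.48778652] [array([277.8, 134.9]), array([248.3, 137.1]), array([280. , 141.9]), array([249.8, 144.1])]
broad mid [ 0.63424194 -0.13716949] fromlow [ 0.62844218 -0.13726905] len 0.11005944448406646 0.10514787616656578 yaw 0.017165169266753752 [np.float64(0.02374286173309576), np.float64(0.010280221093586341)] sep 0.045640057579430036
  side px [364.73328802 251.91368151] [array([386. , 242.4]), array([340.8, 248.7]), array([392.8, 257. ]), array([348., 263.])]
middle mid [ 0.47407001 -0.37098461] fromlow [ 0.47402835 -0.37098942] len 0.0986434005219889 0.093568363145758 yaw 0.11503959131337146 [np.float64(0.13588627059665775), np.float64(0.09306203539982809)] sep 0.044814861528443634
  side px [321.07376181 356.51261757] [array([342.7, 339.4]), array([292.8, 353.5]), array([348.8, 362.9]), array([298.7, 375.5])]
mat ((267.7972717285156, 231.71621704101562), (28.76982307434082, 28.112226486206055), 9.462322235107422) [0.4373135  0.02987185 0.004     ]
weight [0.64807832 0.12904024 0.136     ] from side [0.6458555  0.12525751 0.136     ]
short [0.64543265 0.1328893 ] yaw y [np.float64(-0.013889519875724727), np.float64(-0.024181583977726573)] [np.float64(0.07164919440130156), np.float64(0.03665381023359597)]
tray yaw 0.04161958947609968 0.12712130507666872
```

```bash
python3 - <<'E'
from h import *
s=vision.read_camera("side");f=s["frame"][:,:,::-1]
def crop(x,y,w,h,k,dots):
    o=cv2.resize(f[y:y+h,x:x+w],None,fx=k,fy=k,interpolation=cv2.INTER_CUBIC)
    for a,b in dots:
        cv2.circle(o,(int((a-x+.5)*k),int((b-y+.5)*k)),2,(0,0,255),-1)
    return o
def kinks(m,yaw):
    r=R.from_euler("z",yaw).as_matrix()
    return [pix(s,r@[i*.048,j*.022,0]+[m[0],m[1],.05]) for i in(-1,0,1) for j in(-1,1)]
a=crop(298,228,130,64,6,kinks((.630,-.1372),.017)); b=crop(246,322,130,64,6,kinks((.474,-.371),.115))
cv2.imwrite("pics/sr.png",np.vstack([a[:300],b[:300]]))
E
```

```text
(no output)
```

View pics/sr.png

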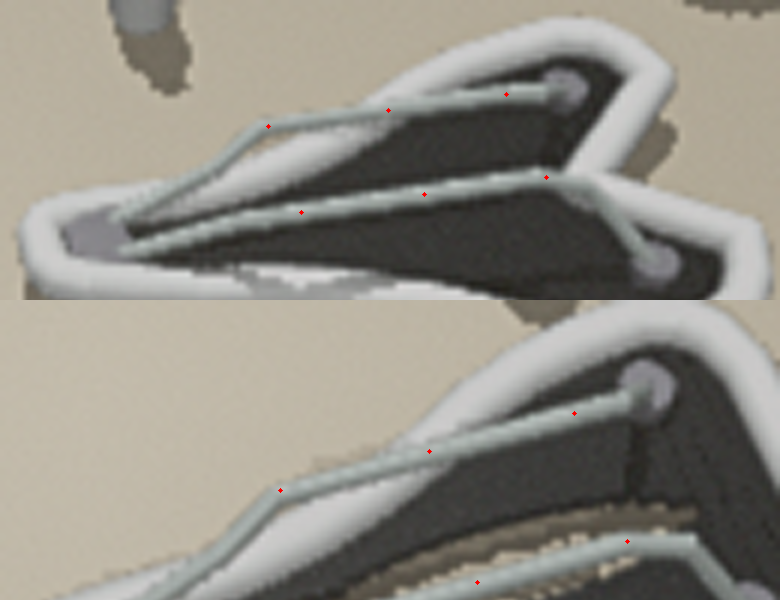

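```bash
cat >> h.py <<'E'
def best(p,a):
    sols=[(abs(j[5]),tuple(q)) for q in(quat(a),quat(a+np.pi)) if (j:=kinematics.solve_ik(p,q)) is not None]
    return np.array(min(sols)[1])
H=.26
def pick(xy,z,a,opening,strength,dz):
    q=best([*xy,H],a); hand.move_gripper(opening); print("tips",bot.tcp_to_tips)
    bot.reach([*xy,H],q); bot.servo_line([*xy,z+dz+.03],velocity=.2); bot.servo_line([*xy,z+dz],velocity=.05)
    print("before close",get_obs()["wrist_force"].round(1))
    hand.move_gripper(0.0,strength); o=get_obs(); print("gripped",o["gripper_width"],o["grip_force"],o["wrist_force"].round(1))
    bot.servo_line([*xy,z+dz+.01],velocity=.05); bot.servo_line([*xy,H],velocity=.2)
    o=get_obs(); print("lifted",o["gripper_width"],o["wrist_force"].round(1),o["time_s"])
def place(xy,z,a,dz,opening):
    q=best([*xy,H],a); bot.reach([*xy,H],q)
    bot.servo_line([*xy,z+dz+.03],velocity=.2); bot.servo_line([*xy,z+dz+.005],velocity=.05); bot.dwell(.2)
    f0=get_obs()["wrist_force"][2]
    for k in range(20):
        zt=z+dz+.005-.0005*(k+1); bot.servo_line([*xy,zt],velocity=.02); f=get_obs()["wrist_force"][2]-f0
        if f>3: break
    print("contact step",k,"z err",zt-z-dz,"f",f)
    hand.move_gripper(opening); bot.dwell(.2); bot.servo_line([*xy,z+dz+.04],velocity=.06); bot.servo_line([*xy,H],velocity=.25)
    print("t",get_obs()["time_s"])
def snap(n,name):
    c=vision.read_camera(n); cv2.imwrite(f"pics/{name}.png",c["frame"][:,:,::-1]); return c
E
python3 - <<'E'
from h import *
pick((.647,.1275),.116,.02,.085,40,.008)
snap("side","w")
E
python3 -c "
import cv2;i=cv2.imread('pics/w.png')[20:230,200:460];cv2.imwrite('pics/w2.png',cv2.resize(i,None,fx=2.8,fy=2.8,interpolation=2))"
```

```text
tips 0.017
before close [-0.2 -0.2  0.1]
gripped 0.00035150197360646666 0.0 [-0.2 -0.2  0.4]
lifted -0.00022997009996786406 [-0.6 -0.4 -0.8] 6.125
```

View pics/w2.png

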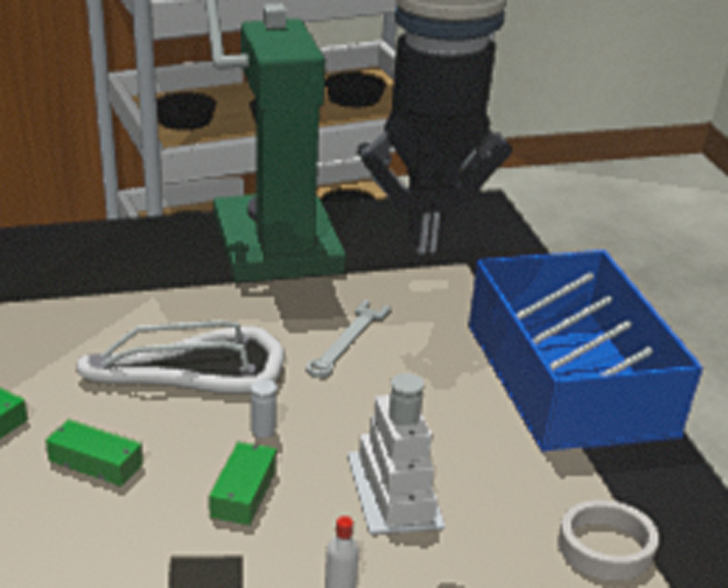

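```bash
python3 - <<'E'
from h import *
o=get_obs(); print(o["position"],o["orientation"],o["joint_pos"].round(3),quat(.02)); s=vision.read_camera("side")
print(pix(s,[.647,.1275,.243]),pix(s,[.647,.1275,.136]),pix(s,[.647,.1275,.006]))
t=vision.read_camera("top"); print(pix(t,[.647,.1275,.243]),pix(t,[.647,.1275,.136]))
snap("top","t1")
E
python3 -c "
import cv2;i=cv2.imread('pics/t1.png')[60:200,160:346];cv2.imwrite('pics/t2.png',cv2.resize(i,None,fx=4,fy=4,interpolation=2))"
```

```text
[0.64604711 0.12729122 0.25810715] [ 0.70001151  0.71413019 -0.00115404 -0.00078911] [ 0.192  0.373  1.51  -0.     1.262  0.172] [0.70000048 0.71414238 0.         0.        ]
[349.33132945 120.31144912] [345.39731218 156.48548732] [341.27010091 194.43598113]
[220.38184025 107.20250679] [225.3757209  126.77757902]
```

View pics/t2.png

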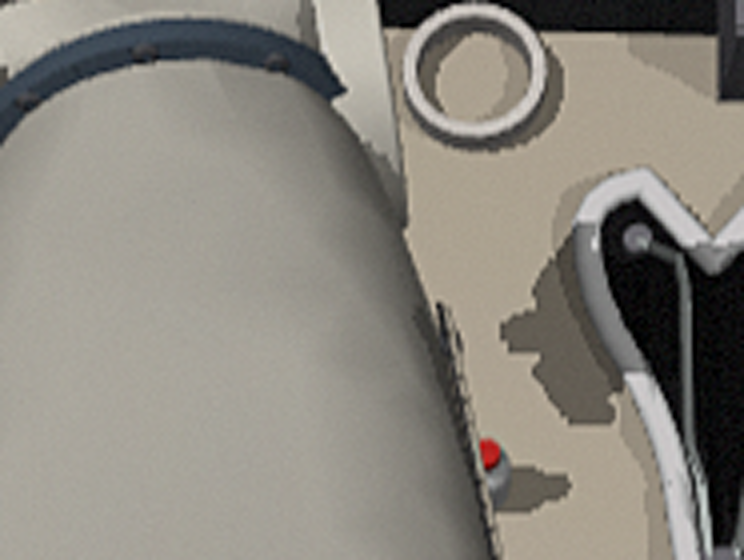

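```bash
python3 - <<'E'
from h import *
s=vision.read_camera("side"); t=vision.read_camera("top")
print("start tip",pix(s,[.193,.594,.199]), "now tip",pix(s,[.646,.1273,.241]),"+y10mm",pix(s,[.646,.1373,.241]),"+z10",pix(s,[.646,.1273,.251]))
p=ray(t,(250,185),0); print(p)
q=best([p[0],p[1],.12],0); bot.reach([p[0],p[1],H],q); bot.servo_line([p[0],p[1],.05],velocity=.2); bot.dwell(.2)
f0=get_obs()["wrist_force"][2]; z=.05
while z>-.025:
    z-=.001; bot.servo_line([p[0],p[1],z],velocity=.04); o=get_obs()
    if o["wrist_force"][2]-f0>4: break
print("contact z cmd",z,o["position"],o["wrist_force"],pix(s,[*p[:2],0]))
bot.dwell(.05); snap("side","probe")
bot.servo_line([p[0],p[1],.2],velocity=.2); print(get_obs()["time_s"])
i=cv2.imread('pics/probe.png')[120:260,240:420];cv2.imwrite('pics/probe2.png',cv2.resize(i,None,fx=4,fy=4,interpolation=2))
E
```

```text
start tip [174.7931522   73.72835705] now tip [348.88185718 121.10844643] +y10mm [347.79766466 119.1270749 ] +z10 [349.27496515 117.47136718]
[0.5516008  0.07622635 0.        ]
contact z cmd -0.016000000000000042 [ 0.55179045  0.07626362 -0.01496944] [-3.58902757  0.2157975  15.98682786] [312.09404984 211.43691286]
26.1667
```

View pics/probe2.png

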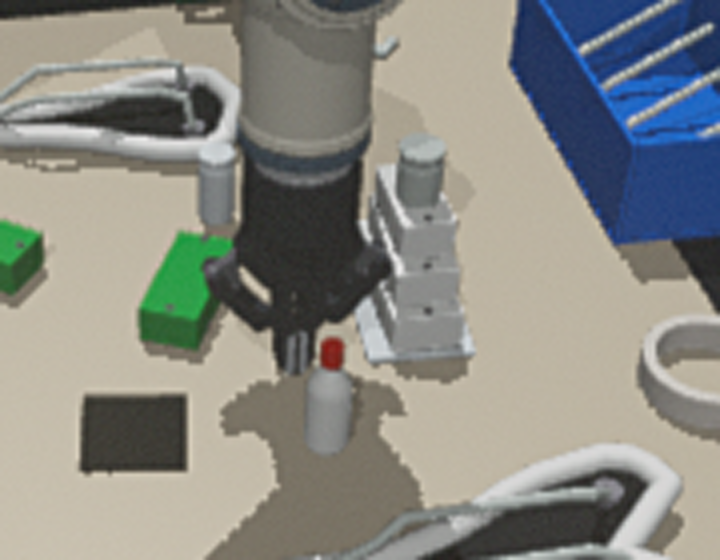

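```bash
python3 - <<'E'
from h import *
o=get_obs()
bot.servo_line([*o["position"][:2],H],velocity=.2)
pick((.647,.1275),.116,.02,.085,40,-.030)
if get_obs()["gripper_width"]>.02: 
    place((.4373,.0299),.024,.02,-.030,.06)
    c=snap("side","p1")
E
python3 -c "
import cv2;i=cv2.imread('pics/p1.png')[140:260,240:380];cv2.imwrite('pics/p2.png',cv2.resize(i,None,fx=5,fy=5,interpolation=2))"
```

```text
tips 0.017
before close [ 0.3 -0.1 -0.7]
gripped 0.030784316754693678 39.88714615290519 [-1.1  0.1  2.6]
lifted 0.030738573915733345 [-0.2  0.5 -1.5] 31.3917
contact step 9 z err 0.0 f 4.249225919692601
t 39.4583
```

View pics/p2.png

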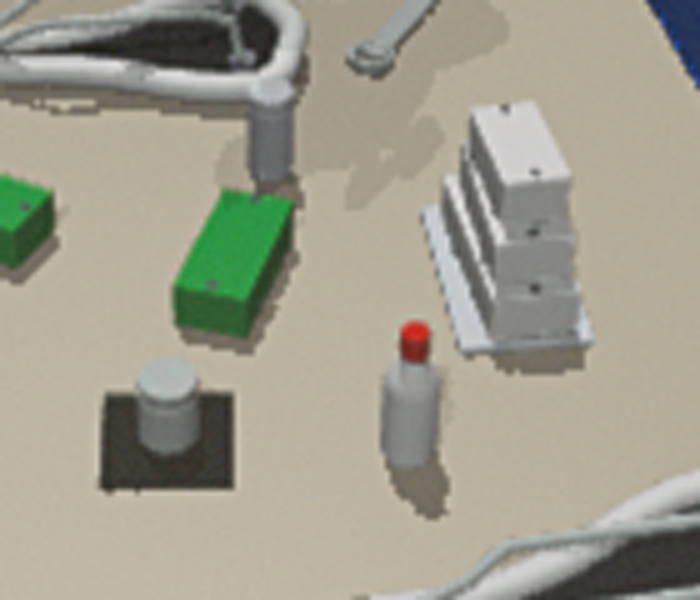

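```bash
python3 - <<'E'
from h import *
s=vision.read_camera("side")
a=ray(s,(343.6,168.1),.096); print(a)
xy=((.6454+a[0])/2,(.1329+a[1])/2); print(xy)
pick(xy,.081,.02,.085,50,-.029)
if get_obs()["gripper_width"]>.03:
    place((.4564,.3858),.0685,-.0275,-.029,.055)
    t=snap("top","q1"); s=snap("side","q2")
t=cv2.imread("pics/q1.png");s=cv2.imread("pics/q2.png")
def c(im,x,y,w,h,k): return cv2.resize(im[y:y+h,x:x+w],None,fx=k,fy=k,interpolation=cv2.INTER_CUBIC)
a=np.hstack([c(t,196,120,64,46,8),c(s,318,155,36,46,8)]); b=np.hstack([c(t,85,165,64,46,5)]+[c(s,225,120,96,46,5)])
cv2.imwrite("pics/q3.png",np.vstack([a,np.pad(b,((0,0),(0,max(0,a.shape[1]-b.shape[1])),(0,0)))[:,:a.shape[1]]]))
E
```

```text
[0.64661733 0.13084126 0.096     ]
(np.float64(0.6460086640192139), np.float64(0.13187063052993592))
tips 0.017
before close [0.4 0.7 0.5]
gripped 0.03708054056512237 50.77338516712189 [-1.  -0.5  3.8]
lifted 0.037258272538936724 [ 0.9 -0.1 -0.9] 44.6417
contact step 9 z err 3.469446951953614e-18 f 6.069978588829635
t 52.5083
```

View pics/q3.png

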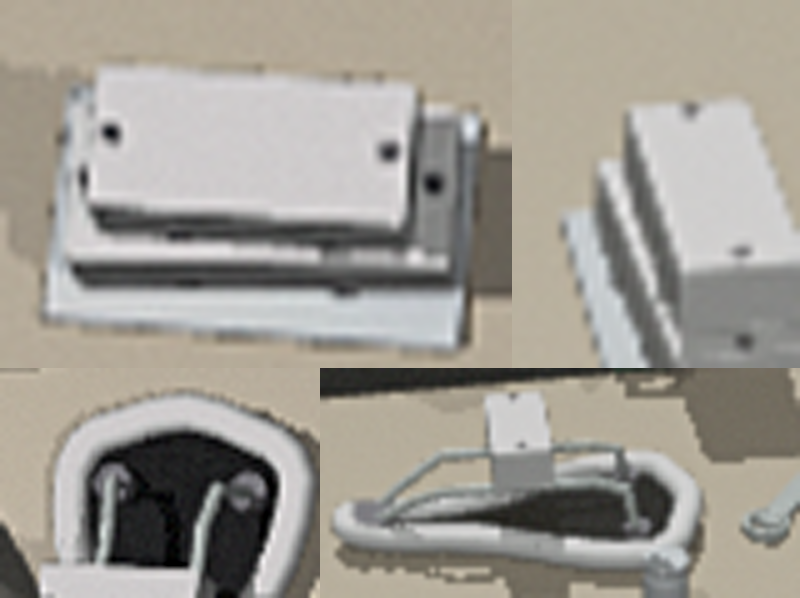

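```bash
python3 - <<'E'
from h import *
t=vision.read_camera("top")
P=lambda u,v,z: ray(t,(u/8+196-.44,v/8+120-.44),z)[:2]
k=[P(*q,.066) for q in((97,68),(415,88),(405,222),(88,207))]
d=(k[0]+k[3]-k[1]-k[2]); am=np.arctan2(-d[0],d[1]); m=sum(k)/4; print("mid",m,am,np.linalg.norm(d)/2, P(250,142,.066))
l=[P(*q,.036) for q in((67,257),(451,270))]; d=l[0]-l[1]; al=np.arctan2(-d[0],d[1]); L=sum(l)/2+.025*np.array([np.cos(al),np.sin(al)]); print("long",L,al,np.linalg.norm(d))
np.save("long.npy",[*L,al])
pick(m,.051,am,.085,55,-.029)
if get_obs()["gripper_width"]>.036:
    place((.473,-.371),.0685,.115,-.029,.06)
    t=snap("top","r1")
    w=(t["frame"].min(2)>150)[118:168,196:262].astype(np.uint8)
t=cv2.imread("pics/r1.png")
def c(im,x,y,w,h,k): return cv2.resize(im[y:y+h,x:x+w],None,fx=k,fy=k,interpolation=cv2.INTER_CUBIC)
cv2.imwrite("pics/r3.png",np.hstack([c(t,196,120,64,50,6),c(t,90,178,55,50,6)]))
E
```

```text
mid [0.64678224 0.13034355] -0.033836824635889336 0.09306666548991822 [0.64800441 0.1307381 ]
long [0.64582199 0.12933513] -0.011111550954961363 0.11461473883150348
tips 0.017
before close [-0.1  0.8  0.1]
gripped 0.04307798197249965 57.13892698287964 [-0.8 -0.   3.5]
lifted 0.04349968515619214 [ 0.1  0.2 -1.5] 58.3167
contact step 9 z err 3.469446951953614e-18 f 5.730390416176341
t 66.8833
```

View pics/r3.png

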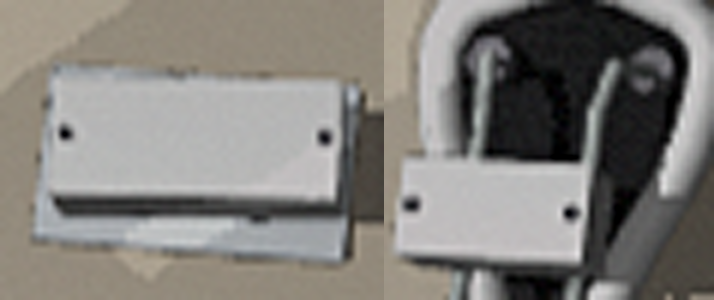

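```bash
python3 - <<'E'
from h import *
t=vision.read_camera("top")
print("short",ray(t,(107.4,212.3),.0835))
P=lambda u,v,z: ray(t,(u/6+196-.42,v/6+120-.42),z)[:2]
k=[P(*q,.036) for q in((53,78),(342,83),(337,202),(50,195))]
d=(k[0]+k[3]-k[1]-k[2]); a=np.arctan2(-d[0],d[1]); m=sum(k)/4; print(m,a,np.linalg.norm(d)/2)
pick(m,.021,a,.085,60,-.029)
if get_obs()["gripper_width"]>.042:
    place((.630,-.1372),.0685,.017,-.029,.066)
o=get_obs(); bot.reach([.45,.2,.30],best([.45,.2,.30],0))
t=snap("top","u1");s=snap("side","u2")
t=cv2.imread("pics/u1.png");s=cv2.imread("pics/u2.png")
def c(im,x,y,w,h,W,H): return cv2.resize(im[y:y+h,x:x+w],(W,H),interpolation=cv2.INTER_CUBIC)
cv2.imwrite("pics/u3.png",np.vstack([np.hstack([c(t,300,100,80,60,400,300),c(t,400,160,80,60,400,300)]),np.hstack([c(s,300,220,80,60,400,300),c(s,260,310,100,75,400,300)])]))
E
```

```text
short [0.45879831 0.38787572 0.0835    ]
[0.64515112 0.13011658] 0.0023389520260502597 0.11501017301393487
tips 0.017
before close [-0.4  0.3  0.1]
gripped 0.048750632972952304 63.960524797439575 [-1.5  0.4  5.3]
lifted 0.04896170776699006 [-0.5  0.3 -2.5] 73.5833
contact step 9 z err 3.469446951953614e-18 f 7.690158620706595
t 81.275
```

View pics/u3.png

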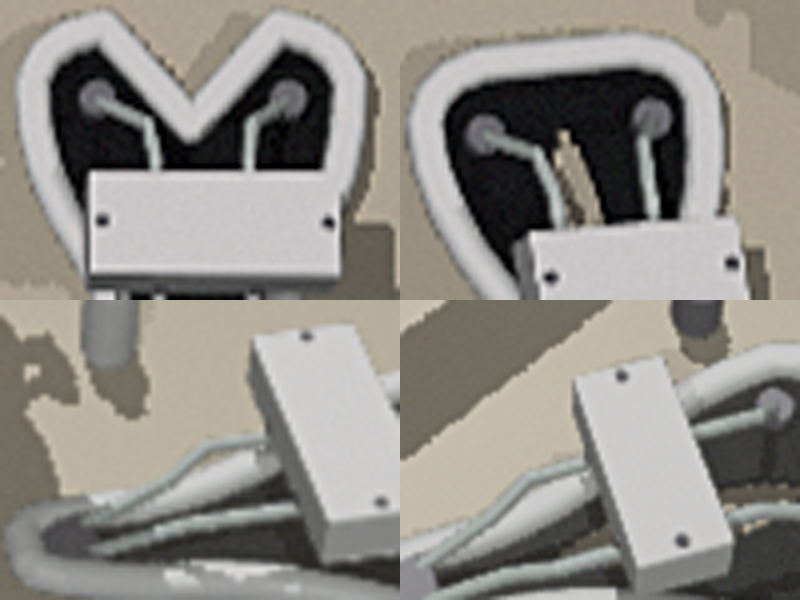

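```bash
python3 - <<'E'
from h import *
t=vision.read_camera("top")
print("broad",ray(t,(342.2,144.2),.0835)-[.630,-.1372,0],"mid",ray(t,(447.8,213.6),.0835)-[.473,-.371,0])
E
```

```text
broad [0.00140934 0.00070363 0.0835    ] mid [1.70084427e-03 1.23805760e-05 8.35000000e-02]
```

All placements measure within about 3 mm of target.

```bash
python3 -c "
from workcell import *
print(hand_in(), get_obs()['time_s'])"
```

```text
the job is handed in; nothing more can be done
the job is handed in; nothing more can be done
```

The job is handed in with no verdict shown: the weight is on the mat, each block is on its own saddle within about 3 mm of the rail centres I measured from the images, and the last placement ended at 81 s. My first grasp missed because the tool sits about 32 mm higher than reported, so I corrected for that.

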